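# Unlock the medicine drawer

## Task

Take the key that stands in the wooden block, feel for the keyhole on top of the grey drawer box and push the key fully home, then turn it a quarter turn clockwise (seen from above) until the bolt lets go and the drawer springs open. Do not force the key: if it meets something hard, ease off and feel about gently. Leave the key turned in the lock, let go of it, and do not disturb the other things on the table.

Things in the scene. Friction and masses are not known exactly. Their poses are not given: they have to be found in the camera images.
- key_grip (a point): Centre of the key's black grip, an upright slab 28 (key x) x 10 (key y) x 48 mm high; take it across its 10 mm. The loose key stands tip down in a wooden block (80x56x45 mm high), z up. A steel collar, 22 mm across, 4 mm high, starts 24 mm below this point; its underside, 28 mm below, rests on the block. A half turn about z makes no difference.
- key_tip (a point): Centre of the key's lower end, 50 mm below key_grip, same axes. The end is a flat steel bit 20 mm wide (key x), 6 mm thick (key y), 10 mm high, tapering in its last 5 mm to 18 x 4.5 mm. Between bit and collar is a round shank 6.4 mm thick, 12 mm long. Forcing bends the key: keep well under 40 N.
- lock_mark (a point): Nominal keyhole centre, on the upper face of the steel lock plate (60x60x10 mm, clamped on the box top), axes as drawer_box. The lock unit (plate and drawer) was fitted by hand: the keyhole really sits 2 to 7 mm off along box x, to the front or to the back, and up to 7 mm off along box y, not turned; it must be felt or seen. Keyhole: slot 22 (box x) x 8 mm (box y) through the plate, rigid.
- lock_plug (a joint): Turn of the lock plug under the plate: 0 locked (bit along box x), grows clockwise from above, stop at 1.5 rad. The key is home when its collar lies on the plate, tip 22 mm below the plate's upper face; only in the last 2 mm can it turn, then the bit is caught below the plate. Needs 0.1 to 0.2 N m, stays where left. It draws a hidden bolt that frees the drawer at about 1.0 rad.
- drawer (a joint): How far the drawer is out towards the box's -x, in m: 0 as locked, 0.040 fully out. A spring of about 6 N pushes it out as soon as the bolt is drawn.
- drawer_box: Grey steel drawer box fixed to the table, 170 (x, front to back) x 200 (y) x 85 mm high; plain drawer front with a bar handle on its -x face. Origin: centre of its underside, z up. The lock plate is on the front half of its top (nominal keyhole 35 mm in front of the centre, 95 mm up); a green tin lies on the back half.
- tin: Bystander: green tin 62x94x20 mm lying on the back of the box top; origin under its centre.
- pill_bottle: Bystander: amber pill bottle, 40 mm across, 72 mm high, standing to the right of the box; origin under its centre.
- mug: Bystander: white mug 86x118x92 mm, at the back right; origin under its centre.
- jar: Bystander: jar with dark lid, 71x76x98 mm, behind the box; origin under its centre.
- candle: Bystander: candle in a glass, 76 mm across, 90 mm high, behind the box; origin under its centre.

How it is judged:
By the outcome, as a careful person would: the job done as asked, in the order asked, and still so for the second after the job is handed in, with the robot touching nothing.
It also fails if it takes over 72 s, if anything falls off the work surface, if the arm or the gripper's body presses on something with over 40 N, if the wrist force passes 120 N, or if a joint passes its speed limit or range.

## Robot

A 6-joint arm with a two-finger parallel gripper is mounted at the origin on a cart in front of the work surface, level with it; the furniture and walls round the work are solid. World frame = base frame: x ahead of the robot, y to its left, z up, the work surface at z = 0. Lengths are in mm, angles in rad, forces in N, time in s.
With the tool pointing down it reaches from about 275 to 825 mm from the base axis. Payload 5.2 kg.
Tool frame: the origin (TCP) lies at the very end of the fingers, on their centre line; the grasp point (between the pads) lies 19 mm behind it; z points along the fingers, y is the line along which they close (so a half turn about z gives the same grasp; the last joint's range is limited). The gripper opens to 93 mm and grips with 3 to 60 N. Pads are 15 mm wide; open, the fingers measure 128 mm over their backs; the gripper's body (75 mm by 188 mm) begins 65 mm behind the grasp point.
Start: joints at [1.054, 0.259, 1.535, -0, 1.348, -0.203], TCP at [169.749, 523.154, 218.653] pointing down, gripper open.
Joint ranges: [-3.14, 3.14], [-0.91, 2.08], [0.19, 2.58], [-1.22, 4.36], [0.22, 2.71], [-3.12, 3.12]. Speed limits (rad/s): [2.57, 2.57, 3.14, 3.14, 3.14, 3.14].

## Interface

Orientations are given as a 3x3 rotation matrix whose columns are the frame's x, y, z axes.
In Python, from station import monitor, imaging, robot, finder gives the robot as it stands.
- The arm moves only by the tool step_arm, never from a script. Its argument "series" is a list of rows, each a list of 3 entries, a list of its own where there are three numbers: the turn, a rotation vector about the world's x, y, z in degrees, then the shift along the world's x, y, z in m, then the opening, from 0 (shut) to 1 (fully open). A call has exactly 5 rows; each row shifts and turns the commanded pose from where the row before left it; what a row does not reach is not made up. A row lasts 1/8 s, in which the tool goes at most 62.5 mm and 10.7 degrees, less where a joint would pass 70% of its speed; a pose out of reach is approached as far as the arm can. A call with a gripper value outside its range is refused whole. The fingers move at their own pace and stop on an object; "squeeze" is the grip in N (left out, the last holds). Time passes only in rows, so rows that do not move let the fingers close, or fill a call up. It gives the time, the measured TCP pose, the force, the opening and the grip force at its end, in the units of the state.
- monitor.observe(): the state, without advancing time (a new reading comes with each control period).
- imaging.snapshot(name): name is "side" or "top"; returns a dict with "frame" (384x512x3 uint8, red, green, blue), "z_map" (384x512 float32, mm along the optical axis (not along the pixel's ray), 0 where there is no reading), "mtx" (3x3 intrinsics, pixels), "pose" (4x4, takes a point from camera to world coordinates). Camera axes: x right, y down, z forward; pixel columns grow to the right and rows downward; lengths in mm; the calibration is good to about 2 mm. A picture is of the moment at which its call begins.
- robot.finish_job(): hands the job in; it is judged then, once.
Trained networks look in the newest picture that a camera, given by its name, has taken for a name from the list of things; names that differ only in an ending like _2 or _b are one class to them, and where a whole thing is asked for, a point or a joint stands for the part that bears it (a point fixed in the world has none). Each returns a list of dicts, best first, with "p" (0 to 1); they miss things now and then, are a little off and sometimes report something else, mostly with a low value. They report only what shows in the picture. A call takes as long as a camera call.
- finder.outline_of(query, camera): "mask" (384x512 bool, what is visible of it).
- finder.spot_point(query, camera): "at" ([x, y, z] in mm, in world coordinates, good to about 4 mm: a listed point, or the origin of a listed thing).
The state is a dict: "clock": time; "joint_positions": joint angles; "qd": joint speeds; "joint_torque": joint torques, N m; "eef_pos": TCP position; "tool_rot": TCP orientation; "force": force on the tool from outside, world axes, zero at the start; "moment": the same for the moment, N m; "grip_width": finger opening in mm; "grip_force": force on a finger pad.
Only numpy, scipy, OpenCV 4.12 (cv2) and the standard library are available. Lean on these libraries where they do the work, as an engineer would, in place of code of your own. Each camera call takes 0.05 s, during which the arm holds its last target. There are 200 camera calls.

## Working session

There is one attempt and no reset: what is moved stays moved. The work goes in short steps, Python scripts to look and compute and a tool call to move; the robot and the scene stay as the last step left them, time stands still between calls to the robot, and variables do not carry over. Pictures are saved under pics/ and viewed, at most 10 in all, crops included, and the job is handed in when it is done.

Besides the shell and the picture viewer there is one more tool, called after "Call:" as name(argument=value, ...), one argument or row to a line, values as JSON. step_arm: Moves the arm, as the interface text tells. Its arguments: {"type":"object","properties":{"series":{"type":"array"},"squeeze":{"type":"number"}},"required":["series"]}

```bash
mkdir -p pics; python3 - <<'E'
from station import monitor, imaging, robot, finder
import cv2, numpy as np
s=monitor.observe(); print({k:np.round(v,3).tolist() for k,v in s.items()})
for c in("top","side"):
    r=imaging.snapshot(c); cv2.imwrite(f"pics/{c}0.png",r["frame"][...,::-1]); np.savez(f"{c}0.npz",**r)
    print(c,np.round(r["pose"],3).tolist(),r["mtx"].tolist())
    for q in["key_grip","key_tip","lock_mark","drawer_box","tin","pill_bottle","mug","jar","candle"]:
        print(q,[(np.round(d["at"],1).tolist(),round(d["p"],2)) for d in finder.spot_point(q,c)[:2]])
E
```

```text
{'clock': 0.0, 'joint_positions': [1.054, 0.259, 1.536, -0.0, 1.348, -0.203], 'qd': [-0.001, 0.0, 0.001, -0.001, 0.0, 0.001], 'joint_torque': [0.001, -43.732, -28.401, 0.072, 0.041, -0.0], 'eef_pos': [169.495, 522.689, 217.833], 'tool_rot': [[-0.951, 0.309, -0.001], [0.309, 0.951, -0.002], [0.0, -0.002, -1.0]], 'force': [0.276, 0.876, -0.393], 'moment': [0.041, 0.01, -0.01], 'grip_force': 0.0, 'grip_width': 92.797}
top [[0.02, -0.989, 0.149, 471.568], [-1.0, -0.019, 0.011, -143.997], [-0.008, -0.15, -0.989, 1047.643], [0.0, 0.0, 0.0, 1.0]] [[438.85485362380007, 0.0, 255.22003978904795], [0.0, 438.85485362380007, 190.72753833450574], [0.0, 0.0, 1.0]]
key_grip [([514.4, -295.7, 77.7], 0.57)]
key_tip [([515.9, -297.5, 22.4], 0.49)]
lock_mark [([497.7, 9.3, 94.3], 0.68), ([647.1, -255.2, 0.7], 0.5)]
drawer_box [([528.3, 6.7, 2.0], 0.55)]
tin [([581.3, -10.6, 83.0], 0.71)]
pill_bottle [([646.9, -255.5, -1.5], 0.52)]
mug [([691.0, -376.6, -1.5], 0.56)]
jar [([771.6, -195.4, 1.0], 0.84)]
candle [([787.8, 70.9, -0.5], 0.62)]
side [[0.988, -0.091, 0.124, 524.507], [-0.154, -0.648, 0.746, -813.746], [0.012, -0.756, -0.655, 649.008], [0.0, 0.0, 0.0, 1.0]] [[359.55841440677636, 0.0, 256.88275707831235], [0.0, 359.55841440677636, 194.40571135955835], [0.0, 0.0, 1.0]]
key_grip []
key_tip [([516.6, -289.3, 24.3], 0.62)]
lock_mark [([497.0, 11.9, 91.3], 0.9)]
drawer_box [([531.1, 13.0, 0.2], 0.87)]
tin [([579.2, -10.7, 85.1], 0.95)]
pill_bottle [([649.5, -251.8, -0.6], 0.59)]
mug [([686.7, -375.8, 5.8], 0.8)]
jar [([771.7, -195.7, -2.7], 0.65)]
candle [([792.5, 69.7, 2.0], 0.73)]
```

View pics/top0.png

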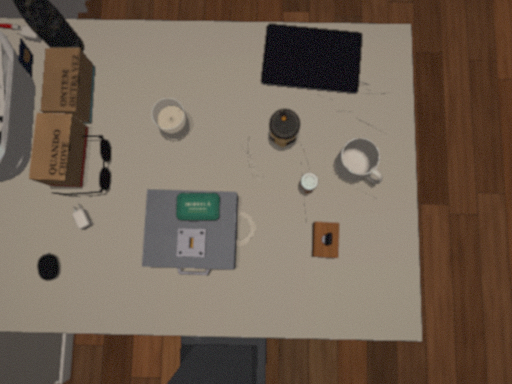

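View pics/side0.png

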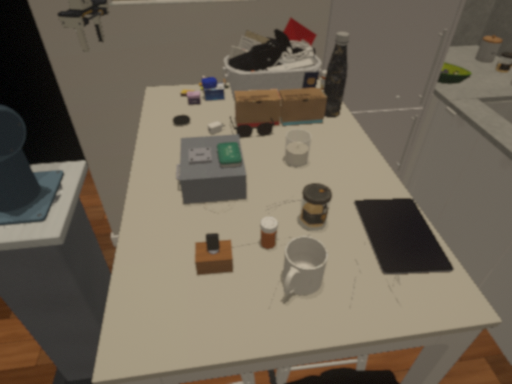

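The top view shows the box at px (145–238, 190–270), with the plate near (191,242) and a dark slot running along the image's vertical. The key block is at (326,240). The side view agrees: key grip at (212,243), plate at (200,155). Next I'll measure the fine geometry.

```bash
cat >h.py <<'E'
import numpy as np, cv2
def pts(r,m):
    v,u=np.nonzero(m&(r["z_map"]>0)); z=r["z_map"][v,u]; K=r["mtx"]
    P=np.c_[(u-K[0,2])/K[0,0]*z,(v-K[1,2])/K[1,1]*z,z,np.ones_like(z)]@r["pose"].T
    return P[:,:3],u,v
def onplane(r,uv,z):
    K=r["mtx"];d=np.c_[(np.array(uv)-K[[0,1],2])/K[0,0],np.ones(len(uv))]@r["pose"][:3,:3].T;o=r["pose"][:3,3]
    return o+d*((z-o[2])/d[:,2])[:,None]
def rect(P): 
    c,s,a=cv2.minAreaRect(P[:,:2].astype(np.float32)); return np.round(c,1),np.round(s,1),round(a,1)
E
python3 - <<'E'
from h import *
r=dict(np.load("top0.npz")); f=r["frame"]
P,u,v=pts(r,np.ones(r["z_map"].shape,bool))
def sel(x0,x1,y0,y1,z0,z1): 
    m=(P[:,0]>x0)&(P[:,0]<x1)&(P[:,1]>y0)&(P[:,1]<y1)&(P[:,2]>z0)&(P[:,2]<z1); return m
for n,b in dict(box=(430,640,-120,130,78,91),plate=(450,545,-60,60,91.5,99),block=(450,580,-360,-230,35,52),grip=(450,580,-360,-230,70,110)).items():
    m=sel(*b); print(n,m.sum(),np.round(P[m].mean(0),1),rect(P[m]))
a=cv2.resize(f[210:275,155:230],None,fx=5,fy=5,interpolation=cv2.INTER_CUBIC)
b=cv2.resize(f[210:275,290:365],None,fx=5,fy=5,interpolation=cv2.INTER_CUBIC)
cv2.imwrite("pics/crop.png",np.hstack([a,b])[...,::-1])
E
```

```text
box 5131 [523.5  12.9  85.6] (array([531.7,   9.2]), array([200.8, 170.2]), 89.4)
plate 718 [500.6   2.8  95.6] (array([501.2,   2. ]), array([60.2, 63. ]), 1.2)
block 798 [ 515.1 -295.5   45.5] (array([ 515.5, -296.6]), array([56.4, 80. ]), 87.7)
grip 80 [ 515.1 -295.2   93.2] (array([ 515.4, -296. ]), array([25.8, 10.9]), 0.3)
```

View pics/crop.png

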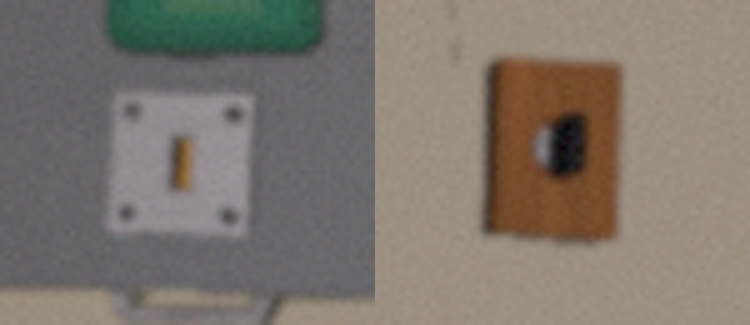

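The slot shows clearly at about px (191.2,242.7) in the top picture, right of centre on a plate whose corners are at crop (113,93)–(250,235). The key grip's long side runs along the image's vertical. I'll segment both for sub-pixel accuracy.

```bash
python3 - <<'E'
from h import *
from station import imaging
import time
for i in range(4):
    r=imaging.snapshot("top"); f=cv2.GaussianBlur(r["frame"],(3,3),0).astype(int)
    P=r["frame"]
    # slot: distance from plate colour within centre window
    w=f[230:256,181:202].reshape(-1,3); pc=np.median(w,0)
    d=np.abs(f-pc).sum(2)[230:256,181:202].astype(np.float32)
    D=cv2.resize(d,None,fx=8,fy=8,interpolation=cv2.INTER_CUBIC)
    m=(D>0.45*np.percentile(D,97)).astype(np.uint8)
    n,l,st,ce=cv2.connectedComponentsWithStats(m); k=1+np.argmax(st[1:,4])
    v,u=np.nonzero(l==k); uv=np.c_[(u+.5)/8-.5+181,(v+.5)/8-.5+230]
    Q=onplane(r,uv,95.); print("slot",rect(Q),np.round(Q.mean(0),1))
    Q3,_,_=pts(r,np.ones(P.shape[:2],bool))
    for nme,(x0,x1,y0,y1,z0,z1) in dict(box=(430,640,-120,130,78,91),block=(450,580,-360,-230,35,52),grip=(450,580,-360,-230,80,110)).items():
        q=Q3[(Q3[:,0]>x0)&(Q3[:,0]<x1)&(Q3[:,1]>y0)&(Q3[:,1]<y1)&(Q3[:,2]>z0)&(Q3[:,2]<z1)]
        print(nme,rect(q),np.median(q[:,2]).round(1))
r=imaging.snapshot("side");Q3,_,_=pts(r,np.ones(r["z_map"].shape,bool))
for nme,(x0,x1,y0,y1,z0,z1) in dict(box=(430,640,-120,130,78,91),plate=(450,548,-60,60,92,99),block=(450,580,-360,-230,35,52),grip=(450,580,-360,-230,60,110)).items():
        q=Q3[(Q3[:,0]>x0)&(Q3[:,0]<x1)&(Q3[:,1]>y0)&(Q3[:,1]<y1)&(Q3[:,2]>z0)&(Q3[:,2]<z1)]
        print("side",nme,rect(q),np.median(q[:,2]).round(1),q[:,2].max().round(1))
E
```

```text
slot (array([500.5,   4.4]), array([24.7, 10.3]), 1.0) [500.6   4.5  95. ]
box (array([531.7,   9.3]), array([200.9, 170.2]), 89.5) 85.6
block (array([ 515.5, -296.4]), array([56.4, 80. ]), 87.8) 45.7
grip (array([ 515.5, -296.2]), array([10.6, 26. ]), 89.9) 95.4
slot (array([500.5,   4.5]), array([10. , 24.8]), 89.6) [500.5   4.4  95. ]
box (array([531.8,   9.5]), array([201.1, 170.4]), 89.4) 85.6
block (array([ 515.5, -296.7]), array([56.9, 79.9]), 87.8) 45.9
grip (array([ 515.4, -296.4]), array([10.4, 26.2]), 87.0) 96.2
slot (array([500.5,   4.5]), array([10.1, 24.8]), 89.5) [500.5   4.4  95. ]
box (array([531.7,   9.1]), array([200.4, 170.2]), 89.4) 85.6
block (array([ 515.5, -296.4]), array([56.1, 80.1]), 87.9) 45.5
grip (array([ 515.6, -296.4]), array([10.1, 26.1]), 88.6) 95.8
slot (array([500.7,   4.5]), array([10.2, 25. ]), 89.0) [500.7   4.5  95. ]
box (array([531.8,   9.2]), array([200.8, 170.5]), 89.4) 85.6
block (array([ 515.6, -296.6]), array([56.5, 80.2]), 87.8) 45.7
grip (array([ 515.5, -296.3]), array([25.9, 10.3]), 1.2) 95.7
side box (array([531.7,  10.7]), array([205.5, 169.9]), 89.3) 84.5 90.8
side plate (array([501. ,   4.7]), array([63.8, 59.7]), 89.4) 94.6 98.5
side block (array([ 515.7, -295.1]), array([59.5, 80.1]), 87.5) 44.5 51.8
side grip (array([ 515.6, -296.8]), array([10.9, 27.9]), 87.5) 83.2 97.7
```

Call:
step_arm(
  series=[
    [[0,0,1.05],[0.0231,-0.0546,0],0.6],
    [[0,0,1.05],[0.0231,-0.0546,0],0.6],
    [[0,0,1.05],[0.0231,-0.0546,0],0.6],
    [[0,0,1.05],[0.0231,-0.0546,0],0.6],
    [[0,0,1.05],[0.0231,-0.0546,0],0.6],
  ],
  squeeze=20,
)

```text
clock: 1.88
eef_pos: [285.7, 248.6, 218.9]
tool_rot: [[-0.976, 0.219, 0.001], [0.219, 0.976, 0.0], [-0.001, 0.001, -1.0]]
force: [1.7, 0.3, -0.1]
grip_width: 56.0
grip_force: 0.0
```

Call:
step_arm(
  series=[
    [[0,0,1.05],[0.0231,-0.0546,0],0.6],
    [[0,0,1.05],[0.0231,-0.0546,0],0.6],
    [[0,0,1.05],[0.0231,-0.0546,0],0.6],
    [[0,0,1.05],[0.0231,-0.0546,0],0.6],
    [[0,0,1.05],[0.0231,-0.0546,0],0.6],
  ],
)

```text
clock: 2.5
eef_pos: [401.3, -24.9, 219.1]
tool_rot: [[-0.991, 0.13, 0.001], [0.13, 0.991, -0.0], [-0.001, 0.0, -1.0]]
force: [0.3, 1.4, -0.3]
grip_width: 55.9
grip_force: 0.0
```

Call:
step_arm(
  series=[
    [[0,0,1.05],[0.0231,-0.0546,-0.016],0.6],
    [[0,0,1.05],[0.0231,-0.0546,-0.016],0.6],
    [[0,0,1.05],[0.0231,-0.0546,-0.016],0.6],
    [[0,0,1.05],[0.0231,-0.0546,-0.016],0.6],
    [[0,0,1.05],[0.0231,-0.0546,-0.016],0.6],
  ],
)

```text
clock: 3.12
eef_pos: [516.9, -297.9, 138.1]
tool_rot: [[-0.999, 0.039, 0.0], [0.039, 0.999, -0.0], [-0.0, -0.0, -1.0]]
force: [0.3, 1.1, -0.0]
grip_width: 56.0
grip_force: 0.0
```

Call:
step_arm(
  series=[
    [[0,0,0],[0,0,0],0.6],
    [[0,0,0],[0,0,0],0.6],
    [[0,0,0],[0,0,0],0.6],
    [[0,0,0],[0,0,0],0.6],
    [[0,0,0],[0,0,0],0.6],
  ],
)

```text
clock: 3.75
eef_pos: [516.4, -295.2, 139.5]
tool_rot: [[-0.999, 0.038, 0.001], [0.038, 0.999, -0.001], [-0.001, -0.001, -1.0]]
force: [0.7, 0.1, -0.2]
grip_width: 55.9
grip_force: 0.0
```

```bash
cat >st.py <<'E'
from station import monitor
import numpy as np
s=monitor.observe()
for k in("clock","joint_positions","eef_pos","tool_rot","force","moment","grip_width","grip_force"): print(k,np.round(s[k],3).tolist())
R=s["tool_rot"]; print("yang",np.degrees(np.arctan2(R[1][1],R[0][1])))
E
python3 st.py
```

```text
clock 3.75
joint_positions [-0.707, 0.399, 1.536, 0.0, 1.206, -2.239]
eef_pos [516.408, -295.188, 139.483]
tool_rot [[-0.999, 0.038, 0.001], [0.038, 0.999, -0.001], [-0.001, -0.001, -1.0]]
force [0.652, 0.099, -0.183]
moment [0.002, 0.005, 0.004]
grip_width 55.947
grip_force 0.0
yang 87.82237600114934
```

Call:
step_arm(
  series=[
    [[0,0,0],[-0.0007,-0.0005,-0.02],0.4],
    [[0,0,0],[0,0,-0.02],0.4],
    [[0,0,0],[0,0,-0.02],0.4],
    [[0,0,0],[0,0,-0.016],0.4],
    [[0,0,0],[0,0,-0.0085],0.4],
  ],
)

```text
clock: 4.38
eef_pos: [515.3, -296.0, 53.4]
tool_rot: [[-0.999, 0.039, -0.001], [0.039, 0.999, 0.001], [0.001, 0.001, -1.0]]
force: [0.5, 0.4, -0.2]
grip_width: 37.5
grip_force: 0.0
```

Call:
step_arm(
  series=[
    [[0,0,0],[0,0,0],0.2],
    [[0,0,0],[0,0,0],0.1],
    [[0,0,0],[0,0,0],0.0],
    [[0,0,0],[0,0,0],0.0],
    [[0,0,0],[0,0,0],0.0],
  ],
)

```text
clock: 5.0
eef_pos: [515.9, -296.6, 54.8]
tool_rot: [[-0.999, 0.039, 0.001], [0.039, 0.999, -0.001], [-0.001, -0.001, -1.0]]
force: [0.4, 0.4, 3.5]
grip_width: 10.0
grip_force: 20.0
```

Call:
step_arm(
  series=[
    [[0,0,0],[0,0,0],0.0],
    [[0,0,0],[0,0,0],0.0],
    [[0,0,0],[0,0,0],0.0],
    [[0,0,0],[0,0,0],0.0],
    [[0,0,0],[0,0,0],0.0],
  ],
  squeeze=50,
)

```text
clock: 5.62
eef_pos: [515.9, -296.6, 54.9]
tool_rot: [[-0.999, 0.039, 0.001], [0.039, 0.999, -0.001], [-0.001, -0.001, -1.0]]
force: [0.3, 1.4, 5.5]
grip_width: 9.9
grip_force: 50.0
```

```bash
python3 st.py
```

```text
clock 5.625
joint_positions [-0.709, 0.489, 1.626, 0.0, 1.026, -2.241]
eef_pos [515.928, -296.617, 54.875]
tool_rot [[-0.999, 0.039, 0.001], [0.039, 0.999, -0.001], [-0.001, -0.001, -1.0]]
force [0.28, 1.414, 5.463]
moment [0.185, 0.017, 0.004]
grip_width 9.89
grip_force 50.002
yang 87.76861361956345
```

Call:
step_arm(
  series=[
    [[0,0,0],[0,0,0.01],0.0],
    [[0,0,0],[0,0,0.02],0.0],
    [[0,0,0],[0,0,0.03],0.0],
    [[0,0,0],[0,0,0.035],0.0],
    [[0,0,0],[0,0,0.025],0.0],
  ],
)

```text
clock: 6.25
eef_pos: [515.7, -296.5, 176.0]
tool_rot: [[-0.999, 0.039, 0.001], [0.039, 0.999, -0.001], [-0.001, -0.001, -1.0]]
force: [0.0, -0.3, 0.1]
grip_width: 10.1
grip_force: 50.0
```

Call:
step_arm(
  series=[
    [[0,0,0.2],[-0.002,0.04,0],0.0],
    [[0,0,0.2],[-0.002,0.04,0],0.0],
    [[0,0,0.2],[-0.002,0.04,0],0.0],
    [[0,0,0.2],[-0.002,0.04,0],0.0],
    [[0,0,0.2],[-0.002,0.04,0],0.0],
  ],
)

```text
clock: 6.88
eef_pos: [505.1, -95.1, 174.3]
tool_rot: [[-1.0, 0.022, -0.0], [0.022, 1.0, 0.0], [0.0, 0.0, -1.0]]
force: [0.3, -0.2, -1.5]
grip_width: 9.8
grip_force: 50.0
```

Call:
step_arm(
  series=[
    [[0,0,0.2],[-0.002,0.04,0],0.0],
    [[0,0,0.2],[-0.002,0.03,0],0.0],
    [[0,0,0.2],[-0.0009,0.02,0],0.0],
    [[0,0,0],[0,0.0108,0],0.0],
    [[0,0,0],[0,0,-0.02],0.0],
  ],
)

```text
clock: 7.5
eef_pos: [501.9, 4.7, 155.4]
tool_rot: [[-1.0, 0.01, 0.004], [0.01, 1.0, -0.001], [-0.004, -0.001, -1.0]]
force: [1.5, -0.2, -0.4]
grip_width: 9.2
grip_force: 50.0
```

Call:
step_arm(
  series=[
    [[0,0,0],[0,0,-0.012],0.0],
    [[0,0,0],[0,0,-0.005],0.0],
    [[0,0,0],[0,0,0],0.0],
    [[0,0,0],[0,0,0],0.0],
    [[0,0,0],[0,0,0],0.0],
  ],
)

```text
clock: 8.12
eef_pos: [501.0, 4.3, 137.6]
tool_rot: [[-1.0, 0.011, 0.001], [0.011, 1.0, -0.0], [-0.001, -0.0, -1.0]]
force: [0.0, 0.4, -0.7]
grip_width: 9.8
grip_force: 50.0
```

```bash
python3 st.py; python3 - <<'E'
from h import *
from station import imaging
A=[]
for c,b in(("top",(215,275,155,235)),("side",(125,180,165,240))):
    r=imaging.snapshot(c); np.savez(f"{c}1.npz",**r); A.append(cv2.resize(r["frame"][b[0]:b[1],b[2]:b[3]],(400,300),interpolation=cv2.INTER_CUBIC))
cv2.imwrite("pics/c1.png",np.hstack(A)[...,::-1])
E
```

```text
clock 8.125
joint_positions [-0.214, 0.243, 1.768, 0.0, 1.13, -1.774]
eef_pos [501.011, 4.308, 137.625]
tool_rot [[-1.0, 0.011, 0.001], [0.011, 1.0, -0.0], [-0.001, -0.0, -1.0]]
force [0.002, 0.367, -0.744]
moment [0.015, -0.0, 0.014]
grip_width 9.822
grip_force 50.0
yang 89.35999949346166
```

View pics/c1.png

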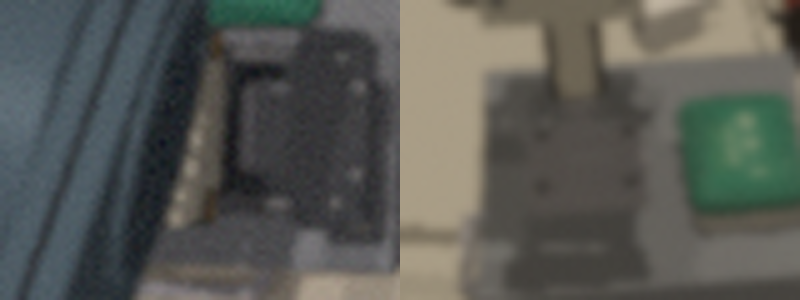

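The gripper hides the key tip in both pictures (only the plate's right-hand half shows in the left one), so I'll feel for the hole from here.

Call:
step_arm(
  series=[
    [[0,0,0],[0,0,-0.005],0.0],
    [[0,0,0],[0,0,-0.003],0.0],
    [[0,0,0],[0,0,-0.001],0.0],
    [[0,0,0],[0,0,-0.001],0.0],
    [[0,0,0],[0,0,-0.001],0.0],
  ],
)

```text
clock: 8.85
eef_pos: [500.7, 4.5, 126.1]
tool_rot: [[-1.0, 0.011, 0.0], [0.011, 1.0, -0.0], [-0.0, -0.0, -1.0]]
force: [-0.2, -0.0, -1.4]
grip_width: 9.5
grip_force: 50.0
```

Call:
step_arm(
  series=[
    [[0,0,0],[0,0,-0.001],0.0],
    [[0,0,0],[0,0,-0.0005],0.0],
    [[0,0,0],[0,0,-0.0005],0.0],
    [[0,0,0],[0,0,0],0.0],
    [[0,0,0],[0,0,0],0.0],
  ],
)

```text
clock: 9.48
eef_pos: [500.7, 4.4, 124.2]
tool_rot: [[-1.0, 0.011, 0.0], [0.011, 1.0, -0.0], [-0.0, -0.0, -1.0]]
force: [-0.4, -0.1, -1.2]
grip_width: 9.9
grip_force: 50.0
```

```bash
python3 st.py
```

```text
clock 9.475
joint_positions [-0.214, 0.258, 1.785, -0.0, 1.098, -1.774]
eef_pos [500.673, 4.428, 124.197]
tool_rot [[-1.0, 0.011, 0.0], [0.011, 1.0, -0.0], [-0.0, -0.0, -1.0]]
force [-0.384, -0.058, -1.192]
moment [0.02, 0.017, 0.017]
grip_width 9.876
grip_force 50.0
yang 89.36726822119462
```

Call:
step_arm(
  series=[
    [[0,0,0],[0,0,-0.0007],0.0],
    [[0,0,0],[0,0,-0.0007],0.0],
    [[0,0,0],[0,0,-0.0006],0.0],
    [[0,0,0],[0,0,0],0.0],
    [[0,0,0],[0,0,0],0.0],
  ],
)

```text
clock: 10.1
eef_pos: [500.7, 4.4, 122.2]
tool_rot: [[-1.0, 0.011, -0.0], [0.011, 1.0, -0.0], [0.0, -0.0, -1.0]]
force: [0.5, 1.0, -1.3]
grip_width: 9.8
grip_force: 50.0
```

Call:
step_arm(
  series=[
    [[0,0,0],[0,0,-0.0005],0.0],
    [[0,0,0],[0,0,-0.0005],0.0],
    [[0,0,0],[0,0,-0.0005],0.0],
    [[0,0,0],[0,0,0],0.0],
    [[0,0,0],[0,0,0],0.0],
  ],
)

```text
clock: 10.72
eef_pos: [500.7, 4.4, 120.7]
tool_rot: [[-1.0, 0.011, 0.0], [0.011, 1.0, -0.0], [-0.0, -0.0, -1.0]]
force: [0.6, 0.1, -0.3]
grip_width: 9.6
grip_force: 50.0
```

```bash
python3 st.py
```

```text
clock 10.725
joint_positions [-0.214, 0.262, 1.789, -0.0, 1.09, -1.774]
eef_pos [500.662, 4.415, 120.66]
tool_rot [[-1.0, 0.011, 0.0], [0.011, 1.0, -0.0], [-0.0, -0.0, -1.0]]
force [0.644, 0.111, -0.32]
moment [0.038, 0.031, 0.018]
grip_width 9.605
grip_force 50.0
yang 89.36791192868166
```

Call:
step_arm(
  series=[
    [[0,0,0],[0,0,-0.001],0.0],
    [[0,0,0],[0,0,-0.001],0.0],
    [[0,0,0],[0,0,-0.001],0.0],
    [[0,0,0],[0,0,0],0.0],
    [[0,0,0],[0,0,0],0.0],
  ],
)

```text
clock: 11.35
eef_pos: [500.7, 4.5, 117.6]
tool_rot: [[-1.0, 0.011, -0.0], [0.011, 1.0, 0.0], [0.0, 0.0, -1.0]]
force: [-0.1, -0.7, -0.9]
grip_width: 10.2
grip_force: 50.0
```

Call:
step_arm(
  series=[
    [[0,0,0],[0,0,-0.001],0.0],
    [[0,0,0],[0,0,-0.001],0.0],
    [[0,0,0],[0,0,-0.001],0.0],
    [[0,0,0],[0,0,0],0.0],
    [[0,0,0],[0,0,0],0.0],
  ],
)

```text
clock: 11.98
eef_pos: [500.6, 4.5, 114.6]
tool_rot: [[-1.0, 0.011, -0.0], [0.011, 1.0, -0.0], [0.0, -0.0, -1.0]]
force: [-0.3, 0.7, -1.4]
grip_width: 9.7
grip_force: 50.0
```

```bash
python3 st.py
```

```text
clock 11.975
joint_positions [-0.214, 0.269, 1.797, -0.0, 1.076, -1.774]
eef_pos [500.644, 4.45, 114.648]
tool_rot [[-1.0, 0.011, -0.0], [0.011, 1.0, -0.0], [0.0, -0.0, -1.0]]
force [-0.303, 0.651, -1.355]
moment [0.04, 0.013, -0.007]
grip_width 9.714
grip_force 50.0
yang 89.37447856019564
```

Call:
step_arm(
  series=[
    [[0,0,0],[0,0,-0.001],0.0],
    [[0,0,0],[0,0,-0.001],0.0],
    [[0,0,0],[0,0,-0.001],0.0],
    [[0,0,0],[0,0,-0.001],0.0],
    [[0,0,0],[0,0,0],0.0],
  ],
)

```text
clock: 12.6
eef_pos: [500.6, 4.5, 110.6]
tool_rot: [[-1.0, 0.011, -0.0], [0.011, 1.0, 0.0], [0.0, 0.0, -1.0]]
force: [-0.2, -0.7, -0.6]
grip_width: 10.0
grip_force: 50.0
```

Call:
step_arm(
  series=[
    [[0,0,0],[0,0,-0.001],0.0],
    [[0,0,0],[0,0,-0.001],0.0],
    [[0,0,0],[0,0,-0.001],0.0],
    [[0,0,0],[0,0,-0.001],0.0],
    [[0,0,0],[0,0,0],0.0],
  ],
)

```text
clock: 13.22
eef_pos: [500.6, 4.5, 106.5]
tool_rot: [[-1.0, 0.011, -0.0], [0.011, 1.0, 0.0], [0.0, 0.0, -1.0]]
force: [0.4, 0.4, -0.3]
grip_width: 9.7
grip_force: 50.0
```

Call:
step_arm(
  series=[
    [[0,0,0],[0,0,-0.0005],0.0],
    [[0,0,0],[0,0,-0.0005],0.0],
    [[0,0,0],[0,0,-0.0005],0.0],
    [[0,0,0],[0,0,0],0.0],
    [[0,0,0],[0,0,0],0.0],
  ],
)

```text
clock: 13.85
eef_pos: [500.7, 4.4, 105.2]
tool_rot: [[-1.0, 0.011, -0.0], [0.011, 1.0, -0.0], [0.0, -0.0, -1.0]]
force: [-0.1, -0.1, -0.2]
grip_width: 9.6
grip_force: 50.0
```

```bash
python3 st.py
```

```text
clock 13.85
joint_positions [-0.214, 0.281, 1.808, -0.0, 1.053, -1.774]
eef_pos [500.653, 4.448, 105.164]
tool_rot [[-1.0, 0.011, -0.0], [0.011, 1.0, -0.0], [0.0, -0.0, -1.0]]
force [-0.106, -0.132, -0.184]
moment [0.021, 0.013, -0.009]
grip_width 9.571
grip_force 50.0
yang 89.37395052728907
```

Frictionless so far; about 1 mm should remain until the collar seats.

Call:
step_arm(
  series=[
    [[0,0,0],[0,0,-0.0005],0.0],
    [[0,0,0],[0,0,-0.0003],0.0],
    [[0,0,0],[0,0,-0.0002],0.0],
    [[0,0,0],[0,0,0],0.0],
    [[0,0,0],[0,0,0],0.0],
  ],
)

```text
clock: 14.48
eef_pos: [500.8, 4.4, 104.8]
tool_rot: [[-1.0, 0.011, 0.001], [0.011, 1.0, -0.0], [-0.001, -0.0, -1.0]]
force: [-2.5, 0.4, 6.4]
grip_width: 9.6
grip_force: 50.0
```

Call:
step_arm(
  series=[
    [[0,0,0],[0,0,-0.0003],0.0],
    [[0,0,0],[0,0,0],0.0],
    [[0,0,0],[0,0,-0.0002],0.0],
    [[0,0,0],[0,0,0],0.0],
    [[0,0,0],[0,0,0],0.0],
  ],
)

```text
clock: 15.1
eef_pos: [500.7, 4.4, 104.8]
tool_rot: [[-1.0, 0.011, 0.001], [0.011, 1.0, -0.0], [-0.001, -0.0, -1.0]]
force: [-4.2, -0.0, 10.3]
grip_width: 10.1
grip_force: 50.0
```

Collar seated (10 N, z as predicted). Ease slightly and turn clockwise.

Call:
step_arm(
  series=[
    [[0,0,-3],[0,0,0.0003],0.0],
    [[0,0,-4],[0,0,0],0.0],
    [[0,0,-4],[0,0,0],0.0],
    [[0,0,-4],[0,0,0],0.0],
    [[0,0,0],[0,0,0],0.0],
  ],
  squeeze=60,
)

```text
clock: 15.72
eef_pos: [501.3, 4.3, 104.8]
tool_rot: [[-0.963, 0.27, 0.002], [0.27, 0.963, -0.001], [-0.002, -0.0, -1.0]]
force: [-1.0, 0.5, 5.6]
grip_width: 9.8
grip_force: 60.0
```

```bash
python3 st.py
```

```text
clock 15.725
joint_positions [-0.214, 0.281, 1.808, -0.0, 1.05, -1.512]
eef_pos [501.266, 4.265, 104.821]
tool_rot [[-0.963, 0.27, 0.002], [0.27, 0.963, -0.001], [-0.002, -0.0, -1.0]]
force [-0.987, 0.545, 5.618]
moment [-0.022, 0.24, 0.138]
grip_width 9.805
grip_force 60.007
yang 74.3485514604386
```

Call:
step_arm(
  series=[
    [[0,0,-6],[0,0,0],0.0],
    [[0,0,-6],[0,0,0],0.0],
    [[0,0,-6],[0,0,0],0.0],
    [[0,0,-6],[0,0,0],0.0],
    [[0,0,-6],[0,0,0],0.0],
  ],
)

```text
clock: 16.35
eef_pos: [501.1, 4.1, 104.8]
tool_rot: [[-0.697, 0.717, 0.001], [0.717, 0.697, -0.001], [-0.002, 0.0, -1.0]]
force: [-2.3, -0.4, 6.1]
grip_width: 9.9
grip_force: 60.0
```

Call:
step_arm(
  series=[
    [[0,0,-6],[0,0,0],0.0],
    [[0,0,-6],[0,0,0],0.0],
    [[0,0,-6],[0,0,0],0.0],
    [[0,0,-6],[0,0,0],0.0],
    [[0,0,-4],[0,0,0],0.0],
  ],
)

```text
clock: 16.98
eef_pos: [500.9, 4.0, 104.8]
tool_rot: [[-0.28, 0.96, 0.001], [0.96, 0.28, -0.001], [-0.001, 0.001, -1.0]]
force: [-2.1, -0.4, 6.5]
grip_width: 9.4
grip_force: 60.0
```

```bash
python3 st.py;  python3 - <<'E'
from h import *
from station import imaging
r=imaging.snapshot("side"); cv2.imwrite("pics/c2.png",cv2.resize(r["frame"][120:210,150:270],(800,600),interpolation=cv2.INTER_CUBIC)[...,::-1])
E
```

```text
clock 16.975
joint_positions [-0.214, 0.281, 1.809, -0.001, 1.051, -0.497]
eef_pos [500.926, 4.002, 104.833]
tool_rot [[-0.28, 0.96, 0.001], [0.96, 0.28, -0.001], [-0.001, 0.001, -1.0]]
force [-2.112, -0.428, 6.489]
moment [-0.305, 0.51, 0.104]
grip_width 9.408
grip_force 60.008
yang 16.245185017177036
```

View pics/c2.png

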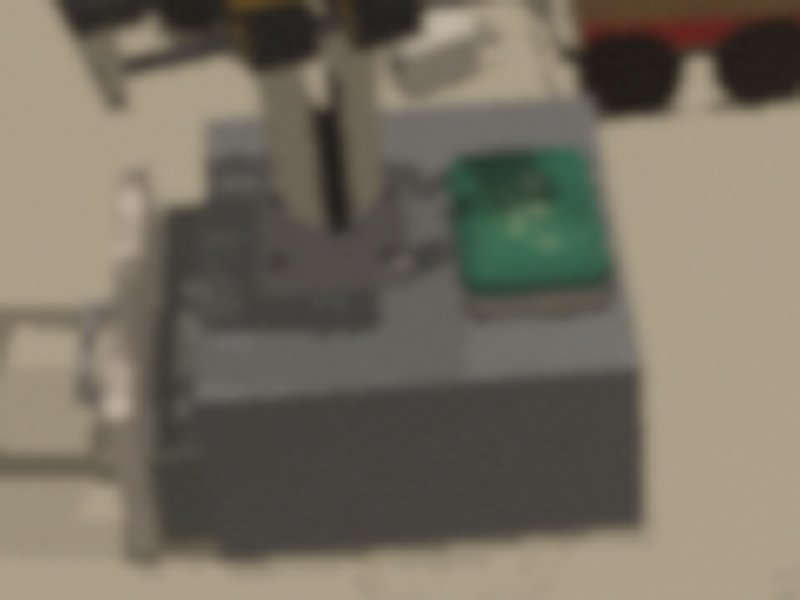

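The drawer front (at px ~140, 370 in the crop) stands well clear of the box, so it has sprung open. The black grip is turned between the fingers. I'll finish the quarter turn and release with a small opening, since the tin is close in +x.

Call:
step_arm(
  series=[
    [[0,0,-3],[0,0,0],0.0],
    [[0,0,-3],[0,0,0],0.0],
    [[0,0,-3],[0,0,0],0.0],
    [[0,0,-1],[0,0,0],0.0],
    [[0,0,0],[0,0,0],0.0],
  ],
)

```text
clock: 17.65
eef_pos: [500.8, 4.0, 104.8]
tool_rot: [[-0.111, 0.994, 0.001], [0.994, 0.111, -0.001], [-0.001, 0.001, -1.0]]
force: [-2.9, -1.6, 7.2]
grip_width: 9.7
grip_force: 60.0
```

Call:
step_arm(
  series=[
    [[0,0,0],[0,0,0.0002],0.0],
    [[0,0,0],[0,0,0],0.16],
    [[0,0,0],[0,0,0],0.22],
    [[0,0,0],[0,0,0],0.22],
    [[0,0,0],[0,0,0],0.22],
  ],
  squeeze=20,
)

```text
clock: 18.27
eef_pos: [500.6, 4.5, 104.0]
tool_rot: [[-0.111, 0.994, -0.0], [0.994, 0.111, 0.0], [0.0, -0.0, -1.0]]
force: [-0.7, -0.9, -0.7]
grip_width: 20.1
grip_force: 0.0
```

```bash
python3 st.py
```

```text
clock 18.275
joint_positions [-0.214, 0.282, 1.809, 0.0, 1.05, -0.325]
eef_pos [500.576, 4.512, 103.992]
tool_rot [[-0.111, 0.994, -0.0], [0.994, 0.111, 0.0], [0.0, -0.0, -1.0]]
force [-0.712, -0.928, -0.658]
moment [-0.04, 0.038, -0.034]
grip_width 20.052
grip_force 0.0
yang 6.371276375745219
```

Released cleanly; retreat straight up.

Call:
step_arm(
  series=[
    [[0,0,0],[0,0,0.01],0.22],
    [[0,0,0],[0,0,0.015],0.22],
    [[0,0,0],[0,0,0.02],0.22],
    [[0,0,0],[0,0,0.04],0.22],
    [[0,0,0],[0,0,0.04],0.22],
  ],
)

```text
clock: 18.9
eef_pos: [500.6, 4.5, 231.5]
tool_rot: [[-0.111, 0.994, 0.001], [0.994, 0.111, -0.0], [-0.0, 0.001, -1.0]]
force: [0.9, 0.9, -0.6]
grip_width: 20.5
grip_force: 0.0
```

Call:
step_arm(
  series=[
    [[0,0,0],[-0.02,0.05,0],0.22],
    [[0,0,0],[-0.02,0.05,0],0.22],
    [[0,0,0],[-0.02,0.05,0],0.22],
    [[0,0,0],[-0.02,0.05,0],0.22],
    [[0,0,0],[0,0,0],0.22],
  ],
)

```text
clock: 19.52
eef_pos: [419.2, 207.4, 230.6]
tool_rot: [[-0.116, 0.993, 0.001], [0.993, 0.116, 0.001], [0.001, 0.002, -1.0]]
force: [-0.2, -0.7, -0.2]
grip_width: 20.3
grip_force: 0.0
```

Call:
step_arm(
  series=[
    [[0,0,0],[0,0,0],0.22],
    [[0,0,0],[0,0,0],0.22],
    [[0,0,0],[0,0,0],0.22],
    [[0,0,0],[0,0,0],0.22],
    [[0,0,0],[0,0,0],0.22],
  ],
)

```text
clock: 20.15
eef_pos: [420.9, 204.0, 229.1]
tool_rot: [[-0.11, 0.994, -0.0], [0.994, 0.11, -0.0], [-0.0, -0.0, -1.0]]
force: [0.3, 0.3, -0.1]
grip_width: 20.1
grip_force: 0.0
```

```bash
python3 - <<'E'
from h import *
from station import imaging
A=[]
for c,b in(("top",(180,280,140,274)),("side",(120,210,150,270))):
    r=imaging.snapshot(c); A.append(cv2.resize(r["frame"][b[0]:b[1],b[2]:b[3]],(400,300),interpolation=cv2.INTER_CUBIC))
    if c=="top":
        P,_,_=pts(r,np.ones(r["z_map"].shape,bool))
        q=P[(abs(P[:,0]-500)<30)&(abs(P[:,1]-4)<30)&(P[:,2]>130)&(P[:,2]<155)]; print(rect(q),np.median(q[:,2]))
cv2.imwrite("pics/c3.png",np.hstack(A)[...,::-1])
E
```

```text
(array([500.5,   2.6]), array([10.1, 26.8]), 3.8) 146.31559453595082
```

View pics/c3.png

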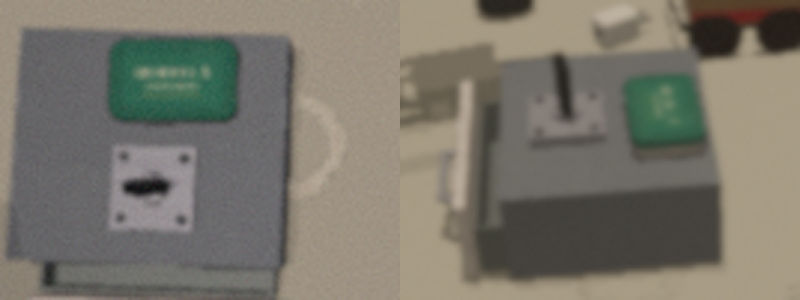

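The key stands home in the lock, turned about 83° (top crop px (147,187)). The drawer is out (below the box front in the left crop), the tin hasn't moved, and the arm is clear.

```bash
python3 -c "
from station import robot
print(robot.finish_job())"
```

```text
the job is handed in; nothing more can be done
None
```

The key is fully home in the lock and turned about 83° clockwise, the drawer has sprung open, the key is released with the arm clear, and the job was handed in at about 20 s.

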